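# Bed four cement discs against a sprung bar with a straightedge

## Robot

A 6-joint arm with a two-finger parallel gripper is mounted at the origin on the work surface. World frame = base frame: x ahead of the robot, y to its left, z up, the work surface at z = 0. Lengths are in m, angles in rad, forces in N, time in s.
With the tool pointing down it reaches from about 0.325 to 0.9 m from the base axis. Payload 6.1 kg.
Tool frame: the origin (TCP) lies midway between the tips of the shut fingers; the grasp point (between the pads) lies 19 mm behind it; x points along the fingers, y is the direction in which the jaws open and shut, and the axes are right-handed (so a half turn about x gives the same grasp; the last joint's range is limited). The gripper opens to 85 mm and grips with 20 to 120 N. Pads are 22 mm wide; open, the fingers measure 114 mm over their backs; the gripper's body (76 mm by 85 mm) begins 54 mm behind the grasp point. The pads swing forward as they close: fully open they stand 13 mm farther back than shut.
Start: joints at [-1.367, 0.22, 1.526, -0, 1.395, -0.126], TCP at [0.202, -0.591, 0.201] pointing down, gripper open.
Joint ranges: [-2.98, 2.98], [-0.91, 2.08], [0.09, 2.57], [-1.24, 4.39], [0.2, 2.65], [-2.68, 2.68]. Speed limits (rad/s): [2.57, 2.57, 3.01, 3.14, 3.14, 3.14].

## Interface

Orientations are given as [roll, pitch, yaw] about the fixed x, y, z axes, in that order (R = Rz(yaw) Ry(pitch) Rx(roll)).
In Python, from plant import movep, move_l, set_joints, gripper_to, hold, inverse_kinematics, observe, get_image, get_calibration, Unreachable, job_done gives the robot as it stands. Calls block until the motion is done:
- movep(position, orientation): joint-space move of the TCP to a pose.
- move_l(position, feed=0.15, rotation=None, max_force=None): straight line of the TCP; rotation=None keeps the orientation; feed is the mean speed in m/s. With max_force (N) it stops when the force on the tool has changed by that much, and returns True; else False.
- set_joints(angles): joint-space move.
- gripper_to(opening, f_grip=None): finger opening in m; f_grip is the grip in N (None keeps the last); returns when the fingers have stopped.
- hold(seconds).
- inverse_kinematics(position, orientation): joint angles nearest the present ones, or None.
- observe(): the state.
- get_image(name): name is "scene" or "top" or "wrist"; returns (picture, depth): 384x512x3 uint8, red, green, blue; 384x512 float32, m along the optical axis (not along the pixel's ray), 0 where there is no reading.
- get_calibration(name): a dict with "intrinsics" (3x3 intrinsics, pixels), "world_from_camera" (4x4, takes a point from camera to world coordinates). Camera axes: x right, y down, z forward; pixel columns grow to the right and rows downward; lengths in m; the calibration is good to about 2 mm. A picture is of the moment at which its call begins: read the wrist's pose just before it. get_calibration takes no time and is no camera call; for the wrist camera it gives the pose at the moment of the call.
A pose or a line that the arm cannot do raises Unreachable and nothing moves.
- job_done(): hands the job in, once; it reports no verdict.
The state is a dict: "time_s": time; "q": joint angles; "joint_velocities": joint speeds; "joint_torque": joint torques, N m; "eef_pos": TCP position; "tcp_rot": TCP orientation; "ft_force": force on the tool from outside, world axes, zero at the start; "torque": the same for the moment, N m; "opening": finger opening in m.
Only numpy, scipy, OpenCV 4.12 (cv2) and the standard library are available. Lean on these libraries where they do the work, as an engineer would, in place of code of your own. Each camera call takes 0.05 s, during which the arm holds its last target.

## Task

Pick up the straightedge by its grip and, touching the discs only with the straightedge, push the four loose cement discs along the plate together until they stand side by side in one row against the sprung bar. Keep pushing until the bar gives and comes up hard on its hidden stop, and press the whole row there, all four discs at once, with about 13 newtons for a full second, never with more than 18. Then draw back gently, leaving all four discs standing against the bar, and stand the straightedge upright on its foot on the bare bench, off the plate, without disturbing anything else.

Things in the scene. Friction and masses are not known exactly. Their poses are not given: they have to be found in the camera images.
- straightedge: Bare aluminium angle 210 mm long with a black upright grip, about 0.35 kg, standing on its flat foot on the bench, to the robot's right of the plate. Origin on the underside, midway along its length, in the plane of the pushing face. z up, y along its length, x points out of the pushing face. Blade 5 mm thick (x -5 to 0), 32 mm high; foot 4 mm thick, back to x = -50 mm.
- grip (a point): Point on the centreline of the straightedge's upright grip, 64 mm above its underside and 12 mm behind the pushing face (x = -12 mm). The grip is a block 22 mm thick along the straightedge's x, 60 mm along its y, and its top is 81 mm above the underside. Axes as the straightedge's.
- plate: The fixed dark steel bed plate lying on the bench, its upper surface 6 mm above the bench; it spans x from -130 to +170 mm and y from -125 to +165 mm about its origin, which is on its underside. z up; x points from the robot's side towards the sprung bar, square to the bar. It is turned by up to about 15 degrees.
- bar: Aluminium bar across the plate's far end, 220 x 12 mm, top 28 mm above the bench. Origin: middle of its front face, at plate-surface height (at rest 120 mm along the plate's x); x points into it, away from the robot, y along it. Pushed along x it gives softly (3 to 7 N) for 2 to 18 mm, then comes up hard on a stop screw that is set differently each time and not measured; it springs back when let go. It also rocks easily about its middle (4 N m/rad).
- disc0: Hardened cement specimen, a plain grey disc 40 mm in diameter and 25 mm tall, about 70 g, standing flat on the plate between the straight-edged bar and the robot; origin at the centre of its underside, z up. One of four alike.
- disc1: Hardened cement specimen, a plain grey disc 40 mm in diameter and 25 mm tall, about 70 g, standing flat on the plate between the straight-edged bar and the robot; origin at the centre of its underside, z up. One of four alike.
- disc2: Hardened cement specimen, a plain grey disc 40 mm in diameter and 25 mm tall, about 70 g, standing flat on the plate between the straight-edged bar and the robot; origin at the centre of its underside, z up. One of four alike.
- disc3: Hardened cement specimen, a plain grey disc 40 mm in diameter and 25 mm tall, about 70 g, standing flat on the plate between the straight-edged bar and the robot; origin at the centre of its underside, z up. One of four alike.
- mould_a: Bystander: black rubber conical mould filled with set cement, 80 mm across the bottom, 70 mm across the top, 40 mm tall, on the bench to the left of the plate. Origin at the centre of its underside.
- weight: Bystander: small brass weight, a cylinder 24 mm in diameter and 16 mm tall, standing on the plate near its left edge, beside the discs. Origin at the centre of its underside.
- plunger: Bystander: brass plunger, 22 mm across the foot and 34 mm tall, standing on the bench to the right of the plate's far end. Origin at the centre of its underside.
- jar: Bystander: closed jar 60 mm in diameter and 80 mm tall on the bench to the left of the plate. Origin at the centre of its underside.
Not all that is in view belongs to the job. Leave any green or pink look-alike of the disc1 alone.

How it is judged:
By the outcome, as a careful person would: the job done as asked, in the order asked, and still so for the second after the job is handed in, with the robot touching nothing.
It also fails if it takes over 69 s, if anything falls off the work surface, if the arm or the gripper's body presses on something with over 40 N, if the wrist force passes 120 N, or if a joint passes its speed limit or range.

## Working session

There is one attempt and no reset: what is moved stays moved. The work goes in short steps, each a Python script; the robot and the scene stay as the last script left them, time stands still between calls to the robot, and variables do not carry over. Pictures are saved under pics/ and viewed, and the job is handed in when it is done.

```bash
ls; mkdir -p pics; python3 - <<'E'
from plant import *
import cv2,numpy as np
print(observe())
for n in ("scene","top","wrist"):
    c=get_calibration(n); print(n,c)
    p,d=get_image(n); cv2.imwrite(f"pics/{n}0.png",p[:,:,::-1]); np.save(f"pics/{n}0_d.npy",d)
E
```

```text
pics
{'time_s': 0.0, 'q': array([-1.36711247e+00,  2.21237912e-01,  1.52759563e+00,  1.09134570e-05,
        1.39472063e+00, -1.26099869e-01]), 'joint_velocities': array([ 0.00025416, -0.00059524,  0.0005431 ,  0.00076107,  0.00090664,
       -0.0009176 ]), 'joint_torque': array([-2.04952550e-03, -4.96908617e+01, -3.89392948e+01, -1.05731235e-04,
        1.12545787e-02,  2.36285734e-05]), 'eef_pos': array([ 0.20226406, -0.59066592,  0.2002002 ]), 'tcp_rot': array([-1.70237196,  1.56883477,  1.7690025 ]), 'ft_force': array([-0.19431839, -0.17130258,  0.8737089 ]), 'torque': array([-0.01405749,  0.01126655,  0.00965877]), 'opening': 0.08550737092978523}
scene {'intrinsics': array([[423.94614595,   0.        , 260.57569661],
       [  0.        , 423.94614595, 185.17564038],
       [  0.        ,   0.        ,   1.        ]]), 'world_from_camera': array([[ 0.71961037,  0.45937079, -0.52071048,  1.00616722],
       [ 0.69426187, -0.48970263,  0.5274389 , -0.46446443],
       [-0.01270327, -0.74105993, -0.67131871,  0.73928285],
       [ 0.        ,  0.        ,  0.        ,  1.        ]]
[... 282 characters left out ...]

       [-9.99984776e-01, -5.45507425e-03,  8.30573502e-04,
         5.15869087e-02],
       [ 1.50170607e-04, -1.77371056e-01, -9.84144037e-01,
         1.17697300e+00],
       [ 0.00000000e+00,  0.00000000e+00,  0.00000000e+00,
         1.00000000e+00]])}
wrist {'intrinsics': array([[327.99658902,   0.        , 255.4807884 ],
       [  0.        , 327.99658902, 195.04230904],
       [  0.        ,   0.        ,   1.        ]]), 'world_from_camera': array([[ 0.32307497, -0.89580094, -0.30522653,  0.28109495],
       [-0.94637208, -0.30634365, -0.10263262, -0.56327888],
       [-0.00156581,  0.32201589, -0.94673297,  0.37129091],
       [ 0.        ,  0.        ,  0.        ,  1.        ]])}
```

View pics/top0.png

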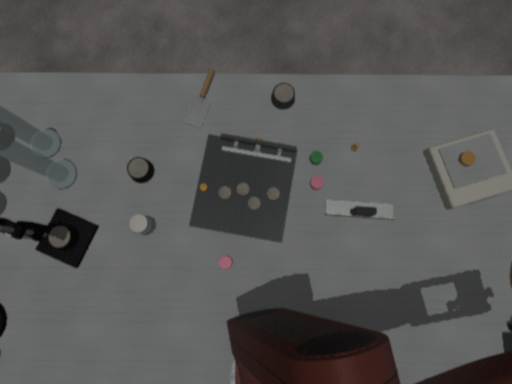

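View pics/scene0.png

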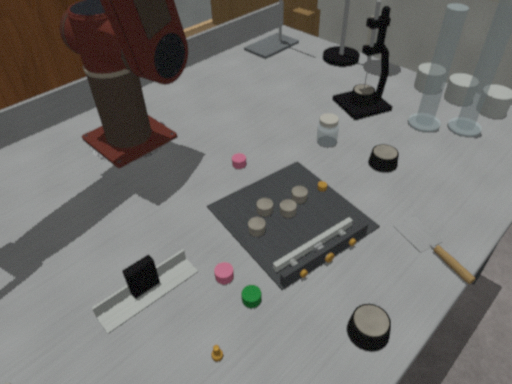

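View pics/wrist0.png

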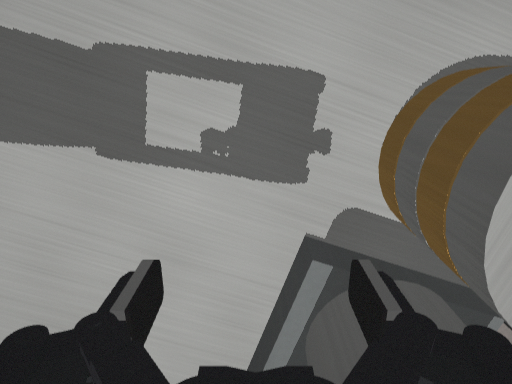

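The top view shows the plate at about (192–297, 135–241), with four grey discs at (225,192), (243,189), (254,203) and (273,194), and the weight at (204,187). The straightedge is at (327–393, 200–218) with its blade on the robot's side, so its pushing face points back at the robot and it has to be turned about 180°. The wrist view shows only bench and shadow. Next I'll get rough positions.

```bash
cat > h.py <<'E'
from plant import *
import cv2,numpy as np
def pix2z(cal,u,v,z):
    K=cal["intrinsics"];T=cal["world_from_camera"]
    r=T[:3,:3]@np.linalg.inv(K)@np.array([u,v,1.]); o=T[:3,3]
    return o+r*(z-o[2])/r[2]
def pixd(cal,u,v,d):
    K=cal["intrinsics"];T=cal["world_from_camera"]
    return T[:3,:3]@(np.linalg.inv(K)@np.array([u,v,1.])*d)+T[:3,3]
def cloud(cal,d):
    K=cal["intrinsics"];T=cal["world_from_camera"]
    v,u=np.mgrid[0:d.shape[0],0:d.shape[1]]
    P=np.stack([(u-K[0,2])/K[0,0]*d,(v-K[1,2])/K[1,1]*d,d],-1)
    return P@T[:3,:3].T+T[:3,3]
E
python3 - <<'E'
from h import *
c=get_calibration("top")
for n,u,v,z in [("d",225,192,.031),("d",243,189,.031),("d",254,203,.031),("d",273,194,.031),("w",204,187,.022),("grip",365,211,.081),
 ("pl",192,225,.006),("pr",281,241,.006),("fl",210,136,.006),("fr",297,148,.006),("barL",222,149,.028),("barR",291,160,.028),("sL",327,200,.004),("sR",393,218,.03),("sRf",393,205,.004)]:
    print(n,pix2z(c,u,v,z).round(3))
p=cv2.imread("pics/top0.png"); cv2.imwrite("pics/topc.png",cv2.resize(p[125:250,180:400],None,fx=3.6,fy=3.6,interpolation=cv2.INTER_CUBIC))
E
```

```text
d [0.539 0.14  0.031]
d [0.549 0.085 0.031]
d [0.505 0.051 0.031]
d [ 0.534 -0.007  0.031]
w [0.556 0.206 0.022]
grip [ 0.476 -0.271  0.081]
pl [0.44  0.241 0.006]
pr [ 0.392 -0.032  0.006]
fl [0.726 0.193 0.006]
fr [ 0.688 -0.085  0.006]
barL [0.676 0.152 0.028]
barR [ 0.642 -0.064  0.028]
sL [ 0.52  -0.177  0.004]
sR [ 0.462 -0.37   0.03 ]
sRf [ 0.506 -0.382  0.004]
```

View pics/topc.png

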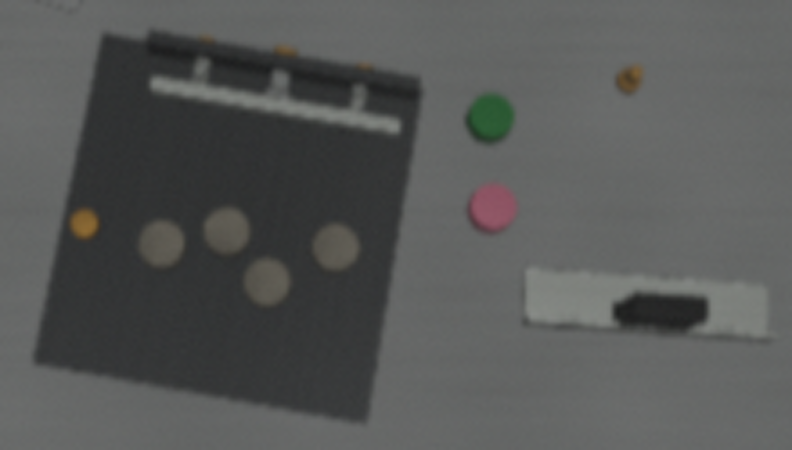

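The crop shows the plate turned about −9° with the bar square to it, and the weight on the left at crop (84,222). The grip is at crop (660,310). I'll check IK for the grasp and the 180° turn, then look with the wrist camera.

```bash
cat >> h.py <<'E'
from scipy.spatial.transform import Rotation as R
def rpy(a):
    # tool x down, tool y (jaw) at world yaw a
    x=np.array([0,0,-1.]);y=np.array([np.cos(a),np.sin(a),0]);z=np.cross(x,y)
    M=np.stack([x,y,z],1)
    # as plain euler (pitch exactly 90 is degenerate; perturb-free)
    r=R.from_matrix(M).as_euler('xyz')
    assert np.allclose(R.from_euler('xyz',r).as_matrix(),M,atol=1e-6)
    return r
E
python3 -W ignore - <<'E'
from h import *
c=np.deg2rad
for n,p,angs in [("pick",(.476,-.271,.05),(175.5,-4.5)),("pre",(.44,.08,.06),(-9,171)),("push",(.62,.05,.06),(-9,171)),("lookS",(.476,-.271,.2),(175.5,-4.5)),("lookP",(.5,.06,.25),(-9,171))]:
    for a in angs:
        q=inverse_kinematics(p,rpy(c(a))); print(n,a,None if q is None else np.round(q,2))
print(rpy(0.3), R.from_euler('xyz',observe()['tcp_rot']).as_matrix().round(2))
E
```

```text
pick 175.5 [-0.66  0.2   1.85  0.    1.09  2.56]
pick -4.5 [-0.66  0.2   1.85  0.    1.09 -0.58]
pre -9 [ 0.   -0.05  2.1   0.    1.09  0.16]
pre 171 None
push -9 [-0.05  0.35  1.65  0.    1.14  0.11]
push 171 None
lookS 175.5 [-0.66  0.04  1.73  0.    1.37  2.56]
lookS -4.5 [-0.66  0.04  1.73  0.    1.37 -0.58]
lookP -9 [-0.04 -0.1   1.77  0.    1.47  0.12]
lookP 171 None
[1.27079633 1.57079633 0.        ] [[-0.    0.32 -0.95]
 [ 0.   -0.95 -0.32]
 [-1.   -0.   -0.  ]]
```

```bash
python3 -W ignore - <<'E'
from h import *
movep((.55,.09,.27),rpy(np.deg2rad(-9)))
c=get_calibration("wrist"); p,d=get_image("wrist")
cv2.imwrite("pics/w1.png",cv2.resize(p[:,:,::-1],(768,576),interpolation=cv2.INTER_CUBIC)); np.savez("pics/w1.npz",p=p,d=d,K=c["intrinsics"],T=c["world_from_camera"])
o=observe();print(o["time_s"],o["q"].round(3),o["eef_pos"])
E
```

```text
2.9083 [ 0.019  0.022  1.616 -0.     1.504  0.178] [0.55013375 0.0891932  0.26986118]
```

View pics/w1.png

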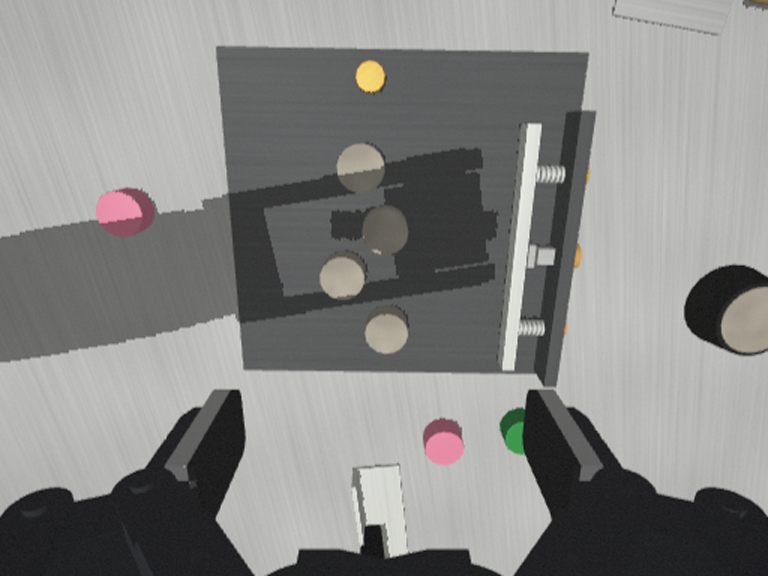

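```bash
python3 -W ignore - <<'E'
from h import *
f=np.load("pics/w1.npz");c={"intrinsics":f["K"],"world_from_camera":f["T"]}
P=cloud(c,f["d"]);p=f["p"]
px=lambda x,y,z:pix2z(c,x/1.5,y/1.5,z)[:2]
# disc tops via depth
z=P[...,2]
m=((z>.026)&(z<.038)&(np.arange(384)[:,None]<250)).astype(np.uint8)
n,l,s,ce=cv2.connectedComponentsWithStats(m)
for i in range(1,n):
    if s[i,4]>150: print(s[i],P[l==i].mean(0).round(4))
for q in [(360,166),(385,229),(342,276),(386,331)]: print("disc",px(*q,.031).round(4))
print("w",px(370,76,.022), P[50,247])
A=np.array([px(217,47,.006),px(588,53,.006),px(244,370,.006),px(536,373,.006)]);print("plate",A.round(4))
b=P[(z>.022)&(z<.033)&(np.arange(384)[:,None]<250)&(np.arange(512)[None]>325)&(np.arange(512)[None]<365)]
print("bar rect",cv2.minAreaRect(b[:,:2].astype(np.float32)),b[:,2].mean())
print("barfront",px(526,124,.028),px(500,370,.028))
# straight edge
print("plate z",np.median(P[60:70,160:230,2]), "bench",np.median(P[100:110,20:60,2]))
E
```

```text
[360  74  29 176 679] [0.6965 0.0535 0.0326]
[ 334   83   27  165 1185] [0.6644 0.0528 0.0269]
[224  96  33  33 835] [0.5397 0.142  0.0294]
[241 140  31  31 739] [0.5509 0.0868 0.0295]
[213 171  30  29 679] [0.5074 0.0525 0.0294]
[470 184  42  50 428] [ 0.8385 -0.0249  0.0319]
[243 209  29  27 615] [ 0.5375 -0.0053  0.0294]
disc [0.54   0.1438]
disc [0.5519 0.0897]
disc [0.5084 0.0547]
disc [ 0.5381 -0.0027]
w [0.55912594 0.2092744 ] [0.55961287 0.21012026 0.0197726 ]
plate [[ 0.442   0.251 ]
 [ 0.7342  0.1997]
 [ 0.3917 -0.0323]
 [ 0.6761 -0.0815]]
bar rect ((0.6754509210586548, 0.0406356155872345), (0.22416473925113678, 0.038233961910009384), 80.05280303955078) 0.02606598568463486
barfront [0.67563036 0.15460424] [ 0.63719754 -0.06016115]
plate z 0.004545269199838969 bench -0.0018272186222249576
```

The wrist view shows the discs in view pixels at (360,166), (385,229), (342,276) and (386,331), the weight at (370,76), and the bar's front edge from (526,124) to (500,370). The plate yaw is about −10.0° and the bar's front middle is at about (0.656, 0.047). Along the bar the discs sit at +74, +22, −20 and −71 mm, so they barely fit side by side and are centred. Next I'll look at the straightedge.

```bash
python3 -W ignore - <<'E'
from h import *
movep((.476,-.271,.23),rpy(np.deg2rad(175.5)))
c=get_calibration("wrist"); p,d=get_image("wrist")
cv2.imwrite("pics/w2.png",cv2.resize(p[:,:,::-1],(768,576),interpolation=cv2.INTER_CUBIC)); np.savez("pics/w2.npz",p=p,d=d,K=c["intrinsics"],T=c["world_from_camera"])
o=observe();print(o["time_s"],o["q"].round(3),o["eef_pos"])
P=cloud(c,d);z=P[...,2]
g=(p.sum(-1)<120)&(z>.07)&(z<.09)&(np.arange(384)[:,None]<250)
print("griptop",g.sum(),P[g].mean(0)); print(cv2.minAreaRect(P[g][:,:2].astype(np.float32)))
b=(z>.02)&(z<.04)&(P[...,0]<.55)&(P[...,0]>.4)&(P[...,1]<-.15)
print("blade",b.sum(),cv2.minAreaRect(P[b][:,:2].astype(np.float32)))
E
```

```text
5.0 [-0.661  0.017  1.694  0.     1.43   2.558] [ 0.4762518  -0.27065668  0.23011287]
griptop 1187 [ 0.48051287 -0.27590494  0.0792551 ]
((0.4810825288295746, -0.2744657099246979), (0.05787626653909683, 0.020867740735411644), 85.79967498779297)
blade 559 ((0.4802282750606537, -0.2725588083267212), (0.20926257967948914, 0.022720223292708397), 86.03742218017578)
```

View pics/w2.png

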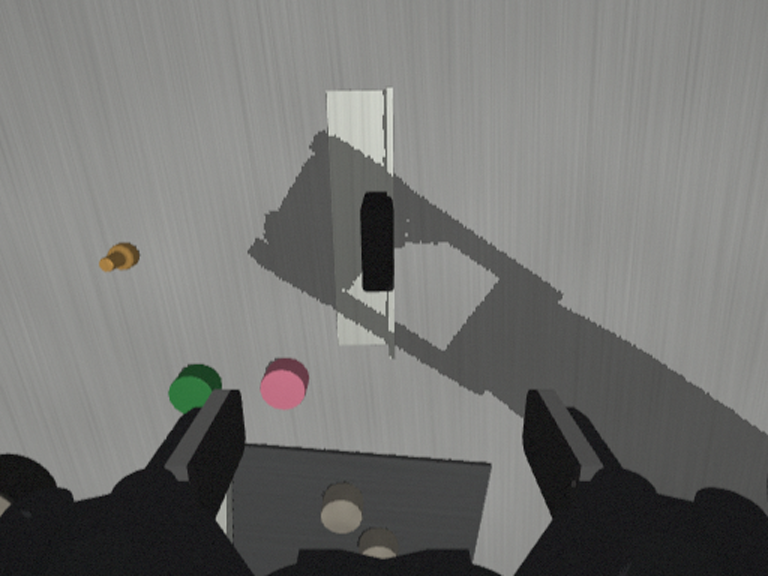

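Wrist view: the grip's black top is at view pixels (361–394, 192–291), which puts its centre at (0.481, −0.275) with yaw 175.9°. The plunger and the look-alikes are well clear. I'll grasp and lift.

```bash
python3 -W ignore - <<'E'
from h import *
r=rpy(np.deg2rad(175.9))
movep((.481,-.275,.12),r)
print(move_l((.481,-.275,.043),feed=.1,max_force=15))
gripper_to(.0,f_grip=100)
o=observe();print(o["time_s"],o["opening"],o["eef_pos"],o["ft_force"])
move_l((.481,-.275,.16),feed=.12)
hold(.2)
o=observe();print(o["time_s"],o["opening"],o["eef_pos"],o["ft_force"],o["torque"])
movep((.4525,.0831,.14),rpy(np.deg2rad(-10)))
c=get_calibration("wrist"); p,d=get_image("wrist")
cv2.imwrite("pics/w3.png",cv2.resize(p[:,:,::-1],(768,576),interpolation=cv2.INTER_CUBIC)); np.savez("pics/w3.npz",p=p,d=d,K=c["intrinsics"],T=c["world_from_camera"])
p,d=get_image("scene");cv2.imwrite("pics/s3.png",p[:,:,::-1])
o=observe();print(o["time_s"],o["q"],o["eef_pos"],o["ft_force"])
E
```

```text
False
7.0667 0.01865697855209968 [ 0.48109734 -0.27508182  0.04350718] [-2.60663794  1.32773323  5.11092284]
8.3917 0.01833874780766151 [ 0.48053492 -0.27466     0.15903946] [-0.59933374  0.23177647 -2.30454584] [ 0.0128271  -0.01551687  0.00738383]
10.525 [ 9.20369549e-03 -1.28924410e-01  2.00645783e+00 -9.62516988e-05
  1.26393603e+00  1.84857731e-01] [0.45269746 0.08273655 0.14005204] [ 0.16506444  0.47785024 -2.63177913]
```

View pics/w3.png

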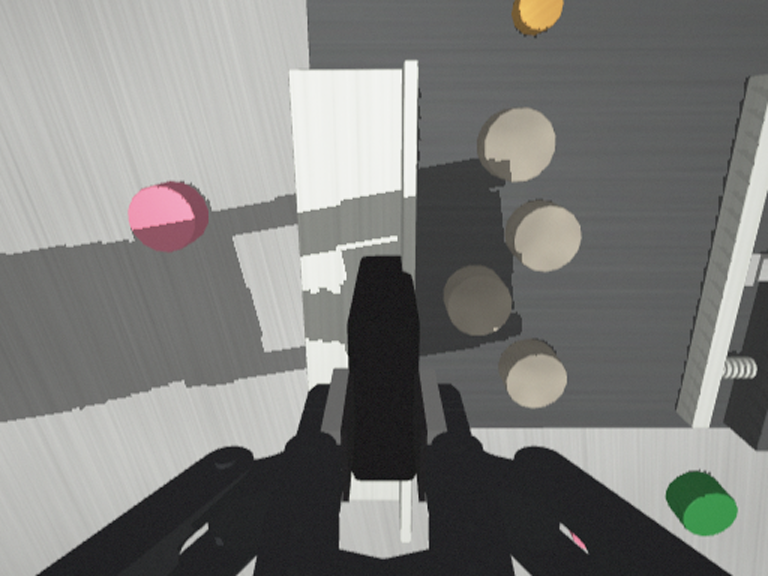

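View pics/s3.png

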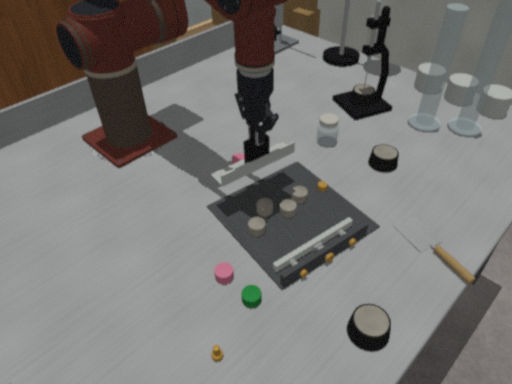

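The blade hangs level in the grip, with its top edge running from (411,62) to about (406,540) in the view. I'll check its yaw and position in hand.

```bash
python3 -W ignore - <<'E'
from h import *
f=np.load("pics/w3.npz");c={"intrinsics":f["K"],"world_from_camera":f["T"]}
P=cloud(c,f["d"]);p=f["p"];z=P[...,2]
print(z[50:60,272:280].round(3)[::4], p[55,268:282].sum(-1))
m=(np.abs(z-.128)<.006)&(p.sum(-1)>500)
m[170:]=0
Q=P[m];print(m.sum(),Q[:,2].mean()); print(cv2.minAreaRect(Q[:,:2].astype(np.float32)))
print(cv2.fitLine(Q[:,:2].astype(np.float32),cv2.DIST_L2,0,.01,.01).ravel())
m2=(np.abs(z-.128)<.01)&(p.sum(-1)>400); m2[:310]=0;print(m2.sum(),P[m2].mean(0) if m2.sum() else 0)
foot=(np.abs(z-.101)<.006)&(p.sum(-1)>300);foot[170:]=0;print("foot z",z[foot].mean(), cv2.minAreaRect(P[foot][:,:2].astype(np.float32)))
cr=cv2.resize(p[30:384,180:300,::-1],None,fx=1.6,fy=1.6)
for q in [(417,66),(412,540)]: print(pix2z(c,q[0]/1.5,q[1]/1.5,.129))
print("pink",pix2z(c,168/1.5,210/1.5,.025))
E
```

```text
[[0.127 0.127 0.127 0.127 0.128 0.126 0.127 0.005]
 [0.127 0.128 0.128 0.128 0.128 0.127 0.126 0.004]
 [0.127 0.126 0.127 0.127 0.127 0.127 0.128 0.005]] [369 484 713 726 725 722 719 722 722 717 512 312 308 314]
800 0.12721423582274263
((0.4762760400772095, 0.16185078024864197), (0.04622361809015274, 0.004726232960820198), 80.12213134765625)
[0.17391048 0.9847615  0.47641134 0.16301537]
296 [ 0.44760969 -0.00359329  0.12722598]
foot z 0.09901701540897312 ((0.4494764804840088, 0.15183761715888977), (0.07523287832736969, 0.045198094099760056), 80.05412292480469)
[0.48190996 0.18208238 0.129     ]
[ 0.44818669 -0.01951479  0.129     ]
pink [0.33626952 0.14131987 0.025     ]
```

Blade yaw is −10.0° and it is centred to about 2 mm, so it matches the bar. I'll lower it, then push to just short of the bar.

```bash
cat >> h.py <<'E'
YAW=np.deg2rad(-10.0);ux=np.array([np.cos(YAW),np.sin(YAW)]);uy=np.array([-ux[1],ux[0]])
BM=np.array([.6564,.0472])
def tcp(s,t,z): # TCP for blade face at s (bar-front frame), offset t
    q=BM+ux*(s-.012)+uy*t
    return (q[0],q[1],z)
def face(o): return float((o["eef_pos"][:2]-BM)@ux+.012)
def fx(o): return float(o["ft_force"][:2]@ux)
def fav(n=4,dt=.02):
    v=[]
    for i in range(n):
        hold(dt); v.append(observe()["ft_force"])
    return np.mean(v,0)
E
python3 -W ignore - <<'E'
from h import *
print(move_l(tcp(-.195,.001,.07),feed=.1)); 
print(move_l(tcp(-.195,.001,.0515),feed=.04,max_force=6)); hold(.3)
b=fav(6,.03);print("base",b);np.save("base.npy",b)
print(move_l(tcp(-.055,.001,.0515),feed=.05,max_force=8))
f=fav();o=observe();print(o["time_s"],o["eef_pos"],face(o),-(f-b)[:2]@ux,(f-b)@np.r_[uy,0],f-b,o["torque"])
c=get_calibration("wrist"); p,d=get_image("wrist")
cv2.imwrite("pics/w4.png",cv2.resize(p[:,:,::-1],(768,576),interpolation=cv2.INTER_CUBIC)); np.savez("pics/w4.npz",p=p,d=d,K=c["intrinsics"],T=c["world_from_camera"])
p,d=get_image("scene");cv2.imwrite("pics/s4.png",cv2.resize(p[130:300,180:400,::-1],None,fx=3.5,fy=3.5,interpolation=cv2.INTER_CUBIC))
E
```

```text
False
False
base [-0.16769289 -0.20718672 -2.55182389]
False
15.5 [0.59051869 0.05985379 0.05150434] -0.0550777331907014 0.38084300464921256 0.3390416811706942 [-0.31618317  0.40002357 -0.27074166] [-0.0097585   0.18309559 -0.00509979]
```

View pics/w4.png

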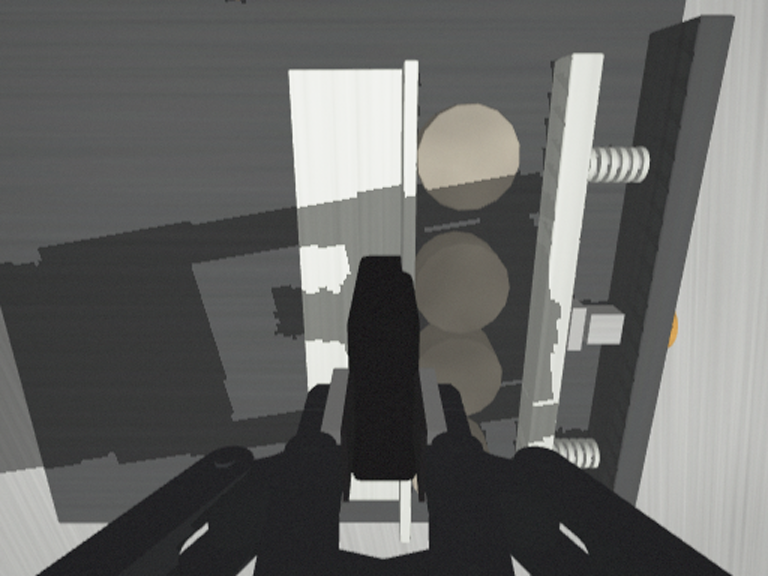

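View pics/s4.png

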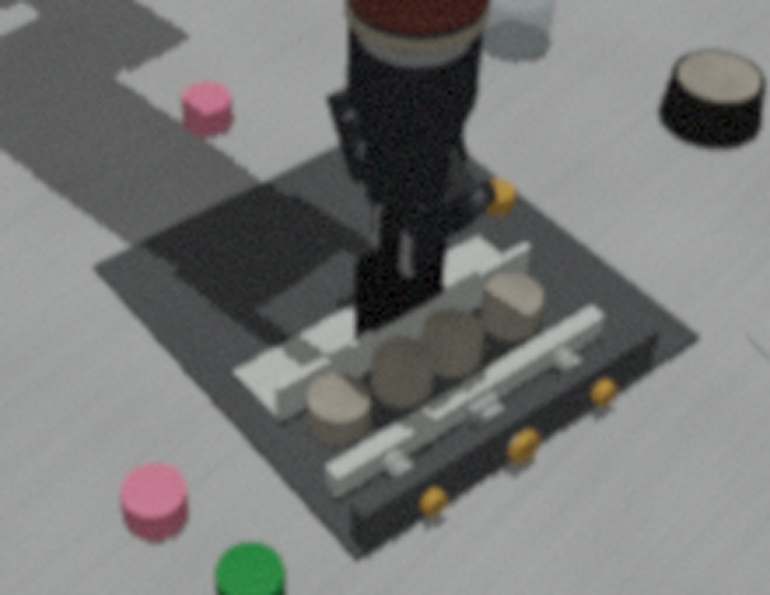

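The scene view shows the four discs in a line against the blade, a few millimetres short of the bar, and the weight is untouched. Next is a slow, force-limited push to the stop.

```bash
python3 -W ignore - <<'E'
from h import *
b=np.load("base.npy")
s=lambda f:float(-(f-b)[:2]@ux)
st=move_l(tcp(-.012,.001,.0515),feed=.008,max_force=9.3)
o=observe();print(st,o["time_s"],face(o),s(o["ft_force"]))
for i in range(4):
    hold(.03);o=observe();print(round(o["time_s"],2),round(face(o),5),round(s(o["ft_force"]),2),o["torque"].round(3))
E
```

```text
True 18.4083 -0.037208261723526204 1.5788333363834728
18.44 -0.03724 1.86 [-0.002  0.221 -0.054]
18.48 -0.03724 1.15 [ 0.052  0.204 -0.03 ]
18.51 -0.03726 1.33 [ 0.03   0.21  -0.066]
18.54 -0.03726 1.11 [0.038 0.185 0.007]
```

```bash
python3 -W ignore - <<'E'
from h import *
b=np.load("base.npy")
s=lambda f:float(-(f-b)[:2]@ux)
o=observe();print(o["ft_force"]-b,o["torque"])
p=-.0372
for i in range(4):
    p+=.0005; t0=o["time_s"]; st=move_l(tcp(p,.001,.0515),feed=.01)
    o=observe();a=s(o["ft_force"]);hold(.02);o=observe();print(st,round(o["time_s"]-t0,2),round(p,5),round(face(o),5),round(a,2),(o["ft_force"]-b).round(2),round(s(o["ft_force"]),2))
E
```

```text
[-1.10945764  0.0832331   5.50143776] [0.03848632 0.18538077 0.00659575]
False 0.54 -0.0367 -0.03774 2.62 [-2.87  1.04 -0.38] 3.01
False 0.27 -0.0362 -0.03662 3.38 [-2.44  1.24 -1.05] 2.62
False 0.27 -0.0357 -0.03608 4.13 [-3.99  0.84 -0.71] 4.08
False 0.27 -0.0352 -0.03593 5.59 [-5.8   0.96 -0.33] 5.88
```

```bash
python3 -W ignore - <<'E'
from h import *
b=np.load("base.npy")
s=lambda f:float(-(f-b)[:2]@ux)
p=-.0352;zc=.0515
for i in range(45):
    p+=.0005; st=move_l(tcp(p,.001,zc),feed=.01)
    o=observe();a=s(o["ft_force"]);hold(.02);o=observe();F=(a+s(o["ft_force"]))/2
    print(round(o["time_s"],2),round(p,5),round(face(o),5),round(F,2),(o["ft_force"]-b).round(2)[2],o["eef_pos"][2].round(4),o["torque"].round(2))
    if F>8.5: break
E
```

```text
20.15 -0.0347 -0.03582 6.75 0.53 0.0512 [0.3  1.5  0.03]
20.42 -0.0342 -0.03566 8.56 0.81 0.0512 [ 0.29  1.76 -0.03]
```

The force is rising steeply with little movement, so this is either the stop or a jam. I'll look before pressing.

```bash
python3 -W ignore - <<'E'
from h import *
c=get_calibration("wrist"); p,d=get_image("wrist")
cv2.imwrite("pics/w5.png",cv2.resize(p[:,:,::-1],(768,576),interpolation=cv2.INTER_CUBIC)); np.savez("pics/w5.npz",p=p,d=d,K=c["intrinsics"],T=c["world_from_camera"])
p,d=get_image("scene");cv2.imwrite("pics/s5.png",cv2.resize(p[170:280,230:380,::-1],None,fx=5,fy=5,interpolation=cv2.INTER_CUBIC))
for w in ("w1","w4","w5"):
    f=np.load(f"pics/{w}.npz");c={"intrinsics":f["K"],"world_from_camera":f["T"]}
    P=cloud(c,f["d"]);z=P[...,2];q=(P[...,:2]-BM);S=q@ux;T=q@uy
    m=(z>.0235)&(z<.03)&(S>-.006)&(S<.028)&(np.abs(T)<.108)&(f["p"].astype(int).sum(-1)>200)
    for lo,hi in ((-.1,-.05),(-.05,0),(0,.05),(.05,.1)):
        k=m&(T>lo)&(T<hi)
        if k.sum()>20: print(w,lo,k.sum(),np.percentile(S[k],[3,50,97]).round(4))
E
```

```text
w1 -0.1 300 [0.0011 0.0068 0.0125]
w1 -0.05 350 [0.0012 0.0069 0.0143]
w1 0 390 [0.0012 0.0068 0.0132]
w1 0.05 427 [0.0011 0.0066 0.0129]
w4 -0.1 194 [0.0009 0.0064 0.0123]
w4 -0.05 1238 [0.0009 0.0063 0.0124]
w4 0 1571 [0.0008 0.0062 0.0124]
w4 0.05 1976 [0.0008 0.0063 0.0123]
w5 -0.1 280 [0.0035 0.0091 0.0148]
w5 -0.05 1600 [-0.0052  0.0072  0.0148]
w5 0 1947 [-0.0051  0.0072  0.0146]
w5 0.05 2471 [-0.0051  0.0072  0.0145]
```

View pics/w5.png

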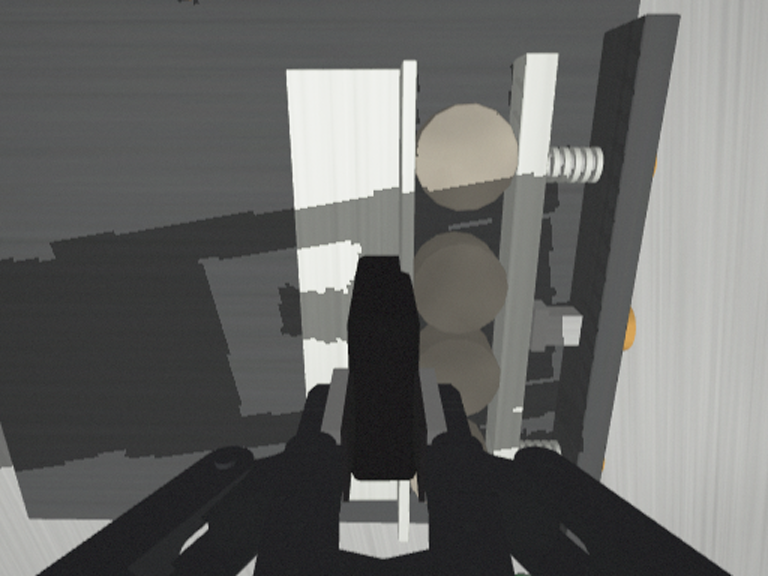

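View pics/s5.png

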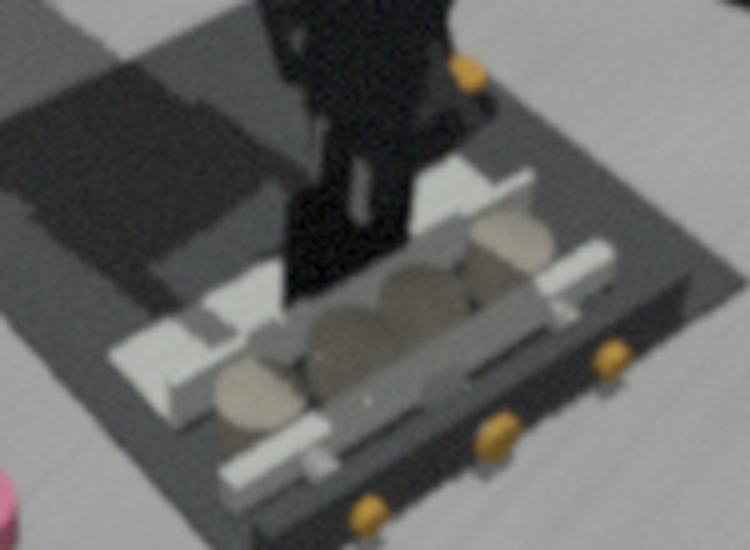

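All four discs touch both the blade and the bar. The bar has moved back evenly by about 2.4 mm with no rocking, and the force is above the spring range with stiff contact, so it is on the stop. I'll bring the force up to 13 N and hold it.

```bash
python3 -W ignore - <<'E'
from h import *
b=np.load("base.npy")
s=lambda f:float(-(f-b)[:2]@ux)
p=-.0342;zc=.0515
def avg(n=4):
    v=[]
    for i in range(n): hold(.02);v.append(s(observe()["ft_force"]))
    return np.mean(v),max(v)
for i in range(12):
    F,_=avg(3);o=observe();print(round(o["time_s"],2),round(p,5),round(face(o),5),round(F,2))
    if F>12.3: break
    p+=min(.0004,max(.0001,(13-F)/4500)); move_l(tcp(p,.001,zc),feed=.01)
np.save("p.npy",p)
t0=observe()["time_s"]
while observe()["time_s"]-t0<1.8:
    F,M=avg(5);o=observe();print(round(o["time_s"],2),round(p,5),round(face(o),5),round(F,2),round(M,2),(o["ft_force"]-b).round(2))
    if abs(F-13.1)>.5:
        p+=np.clip((13.1-F)/4500,-.0002,.0002); move_l(tcp(p,.001,zc),feed=.01)
np.save("p.npy",p)
E
```

```text
20.57 -0.0342 -0.03568 7.48
20.87 -0.0338 -0.03555 8.62
21.17 -0.0334 -0.03547 9.21
21.47 -0.033 -0.03537 10.4
21.77 -0.0326 -0.0353 10.58
22.07 -0.0322 -0.03521 11.73
22.37 -0.03192 -0.03511 12.21
22.67 -0.03174 -0.03512 12.81
22.75 -0.03174 -0.03512 12.34 13.01 [-11.64   2.86   3.72]
23.08 -0.03157 -0.03509 13.01 13.2 [-12.9    1.9    3.97]
23.17 -0.03157 -0.03507 12.59 13.14 [-12.84   2.83   3.73]
23.5 -0.03146 -0.03503 13.27 13.56 [-13.27   2.79   3.76]
23.58 -0.03146 -0.03508 13.11 14.06 [-13.92   2.01   3.8 ]
23.67 -0.03146 -0.03507 12.89 13.59 [-12.7    2.76   3.75]
23.75 -0.03146 -0.03508 13.02 14.18 [-12.98   2.23   3.83]
23.83 -0.03146 -0.03509 12.96 13.88 [-12.99   2.31   3.92]
23.92 -0.03146 -0.03504 13.09 13.8 [-12.75   2.38   4.  ]
24.0 -0.03146 -0.03504 12.81 13.62 [-13.33   2.87   3.81]
24.08 -0.03146 -0.03505 12.93 13.42 [-12.68   2.14   4.08]
24.17 -0.03146 -0.03507 13.14 14.0 [-13.21   2.8    3.52]
24.25 -0.03146 -0.03506 13.31 13.93 [-12.27   2.76   3.93]
24.33 -0.03146 -0.03506 13.14 13.3 [-12.94   2.49   3.62]
24.42 -0.03146 -0.03505 13.12 13.53 [-13.02   2.64   3.57]
24.5 -0.03146 -0.03507 13.07 13.64 [-13.57   1.6    3.68]
```

```bash
python3 -W ignore - <<'E'
from h import *
c=get_calibration("wrist"); p,d=get_image("wrist")
cv2.imwrite("pics/w6.png",cv2.resize(p[:,:,::-1],(768,576),interpolation=cv2.INTER_CUBIC)); np.savez("pics/w6.npz",p=p,d=d,K=c["intrinsics"],T=c["world_from_camera"])
p,d=get_image("scene");cv2.imwrite("pics/s6.png",cv2.resize(p[170:280,230:380,::-1],None,fx=5,fy=5,interpolation=cv2.INTER_CUBIC))
for w in ("w4","w5","w6"):
    f=np.load(f"pics/{w}.npz");c={"intrinsics":f["K"],"world_from_camera":f["T"]}
    P=cloud(c,f["d"]);z=P[...,2];q=(P[...,:2]-BM);S=q@ux;T=q@uy
    m=(z>.0235)&(z<.03)&(S>-.006)&(S<.028)&(np.abs(T)<.108)&(f["p"].astype(int).sum(-1)>200)
    print(w,"barback",[np.percentile(S[m&(T>lo)&(T<lo+.05)],97).round(4) for lo in (-.1,-.05,0,.05)], end=" ")
    f0=face_s={"w4":-.055,"w5":-.0357,"w6":-.035}[w]
    bl=(np.abs(S-f0+.0025)<.004)&(z>.031)&(z<.045)&(T>.03)&(T<.1)
    dt=(S>f0+.006)&(S<f0+.034)&(z>.026)&(z<.033)&(T>.06)&(T<.09)
    pl=(S<f0-.06)&(S>f0-.1)&(T>.03)&(T<.1)&(z>-.01)&(z<.012)
    ft=(S<f0-.012)&(S>f0-.045)&(T>.05)&(T<.095)
    print("blade",np.median(z[bl]).round(4),"disc",np.median(z[dt]).round(4),"plate",np.median(z[pl]).round(4),"foot",[np.median(z[ft&(S<f0-.035)]).round(4),np.median(z[ft&(S>f0-.02)]).round(4)])
    print("  blade front S at T:",[ (np.percentile(S[bl&(T>a)&(T<a+.02)],98)).round(4) for a in (.03,.05,.07)])
o=observe();print(o["time_s"],face(o),o["eef_pos"])
E
```

```text
w4 barback [np.float64(0.0123), np.float64(0.0124), np.float64(0.0124), np.float64(0.0123)] blade 0.0385 disc 0.0295 plate 0.0044 foot [np.float64(0.0103), np.float64(0.0114)]
  blade front S at T: [np.float64(-0.0552), np.float64(-0.0552), np.float64(-0.0554)]
w5 barback [np.float64(0.0148), np.float64(0.0148), np.float64(0.0146), np.float64(0.0145)] blade 0.0379 disc 0.0295 plate 0.0044 foot [np.float64(0.0107), np.float64(0.0102)]
  blade front S at T: [np.float64(-0.0366), np.float64(-0.0365), np.float64(-0.0368)]
w6 barback [np.float64(0.0148), np.float64(0.0148), np.float64(0.0146), np.float64(0.0144)] blade 0.0371 disc 0.0295 plate 0.0044 foot [np.float64(0.0103), np.float64(0.0096)]
  blade front S at T: [np.float64(-0.0363), np.float64(-0.0364), np.float64(-0.0364)]
24.6 -0.0350587198871742 [0.61025003 0.05647089 0.05058267]
```

View pics/w6.png

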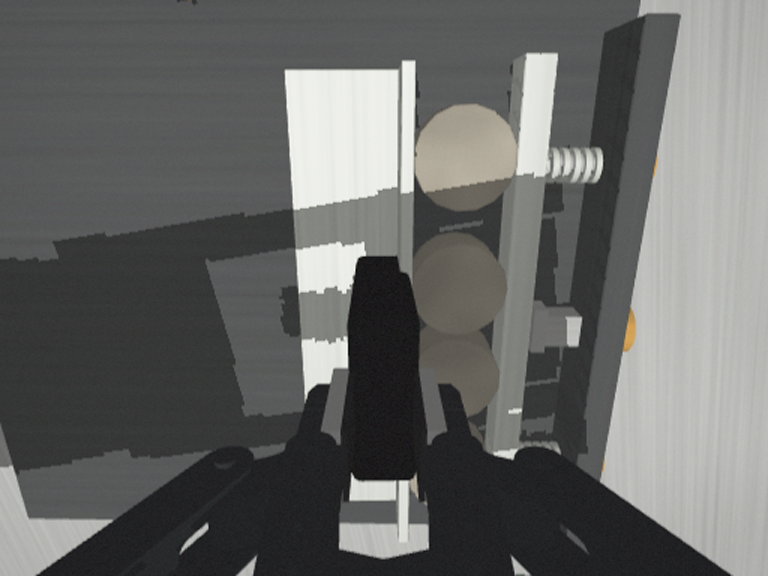

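View pics/s6.png

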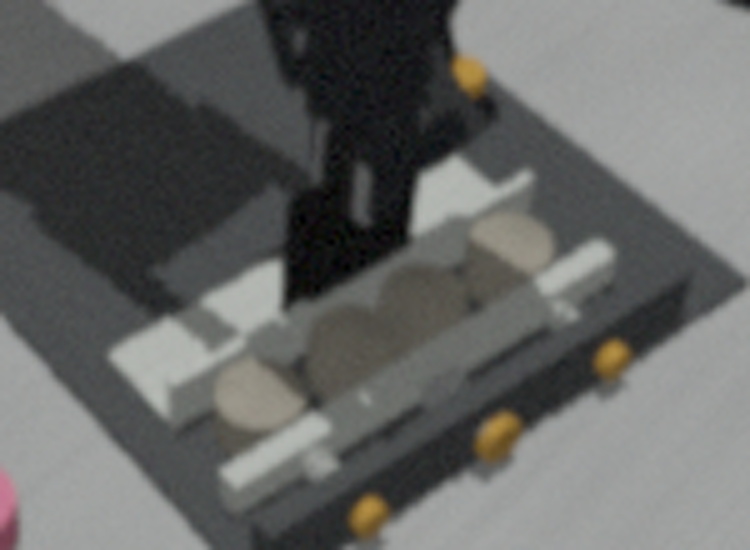

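The bar did not move at all between 8.5 N and 13 N (back edge at 14.8 mm both times), so it is hard on the stop. The blade clears the plate by about 0.7 mm. Next I'll draw back gently.

```bash
python3 -W ignore - <<'E'
from h import *
b=np.load("base.npy");p=float(np.load("p.npy"));s=lambda f:float(-(f-b)[:2]@ux)
move_l(tcp(-.0365,.001,.0515),feed=.005); o=observe();print(o["time_s"],face(o),s(o["ft_force"]))
move_l(tcp(-.046,.001,.0515),feed=.005); o=observe();print(o["time_s"],face(o),s(o["ft_force"]),o["eef_pos"][2])
move_l(tcp(-.085,.001,.0515),feed=.03); 
o=observe();print(o["time_s"],face(o),o["ft_force"]-b)
c=get_calibration("wrist"); p,d=get_image("wrist")
cv2.imwrite("pics/w7.png",cv2.resize(p[:,:,::-1],(768,576),interpolation=cv2.INTER_CUBIC)); np.savez("pics/w7.npz",p=p,d=d,K=c["intrinsics"],T=c["world_from_camera"])
p,d=get_image("scene");cv2.imwrite("pics/s7.png",cv2.resize(p[170:280,230:380,::-1],None,fx=5,fy=5,interpolation=cv2.INTER_CUBIC))
E
```

```text
25.7583 -0.036206385692796356 2.798834647642683
27.8083 -0.045965781745506334 -0.1904308271908639 0.05151540019327651
29.2583 -0.08480601096047752 [ 0.41466094 -0.36172765 -1.50822682]
```

View pics/w7.png

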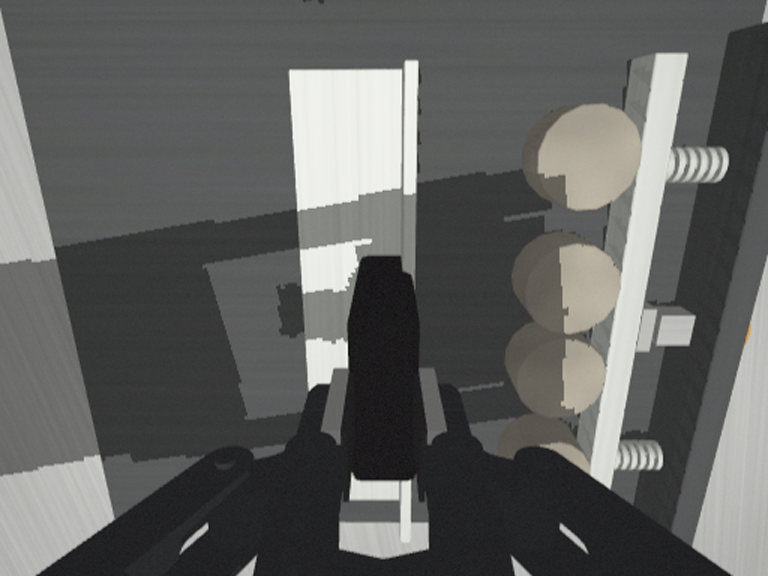

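View pics/s7.png

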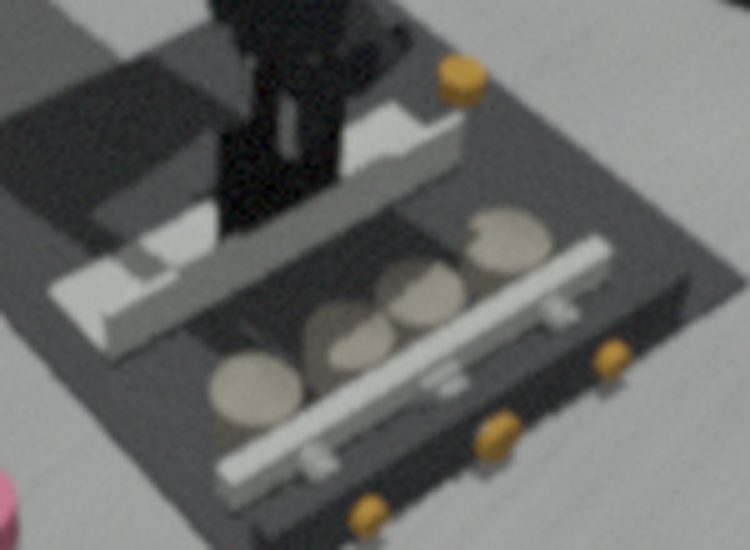

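All four discs are still against the bar. I'll lift the straightedge and stand it on the open bench to the right.

```bash
python3 -W ignore - <<'E'
from h import *
move_l(tcp(-.10,.001,.17),feed=.12)
r=rpy(np.deg2rad(-10))
movep((.47,-.31,.17),r)
hold(.2)
c=get_calibration("wrist"); p,d=get_image("wrist")
cv2.imwrite("pics/w8.png",cv2.resize(p[:,:,::-1],(768,576),interpolation=cv2.INTER_CUBIC))
move_l((.47,-.31,.06),feed=.1); hold(.2)
f0=fav();
st=move_l((.47,-.31,.0415),feed=.01,max_force=4)
hold(.1);o=observe();print(st,o["time_s"],o["eef_pos"],fav()-f0)
E
```

```text
True 35.2917 [ 0.47039803 -0.3100673   0.04345035] [ 1.40855714 -0.49781084  8.96240784]
```

View pics/w8.png

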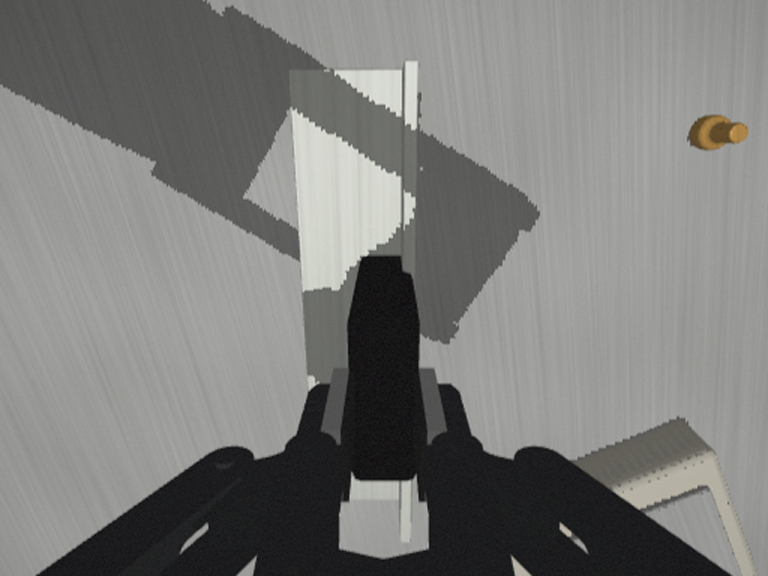

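The straightedge touched the bench at the same height it was picked from, clear of the tray and the plunger. I'll release it and retreat.

```bash
python3 -W ignore - <<'E'
from h import *
gripper_to(.07)
o=observe();print(o["opening"],o["eef_pos"],o["ft_force"])
move_l((.47,-.31,.20),feed=.1)
set_joints([-1.367,.22,1.526,0,1.395,-.126])
o=observe();print(o["time_s"],o["eef_pos"])
p,d=get_image("top");cv2.imwrite("pics/topf.png",cv2.resize(p[125:250,180:400,::-1],None,fx=3.6,fy=3.6,interpolation=cv2.INTER_CUBIC))
p,d=get_image("scene");cv2.imwrite("pics/sf.png",cv2.resize(p[:,:,::-1],(768,576),interpolation=cv2.INTER_CUBIC))
E
```

```text
0.07020610098361287 [ 0.46894262 -0.3088979   0.04173409] [ 0.08916614  0.86269671 -0.37734162]
39.075 [ 0.20358917 -0.5909037   0.20178784]
```

View pics/topf.png

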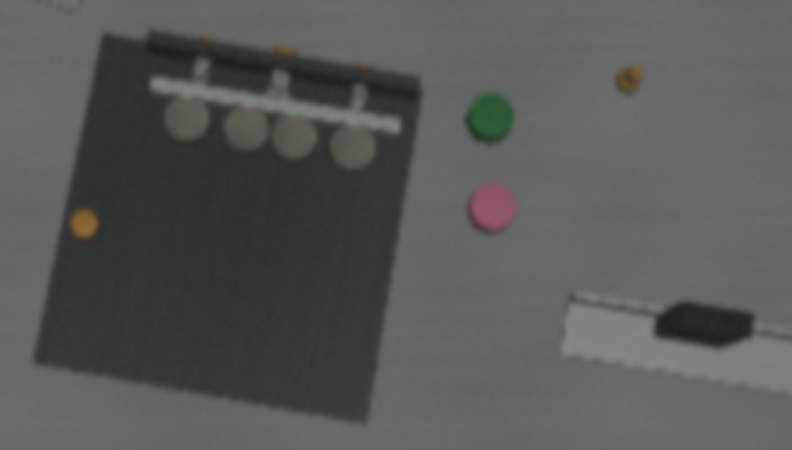

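View pics/sf.png

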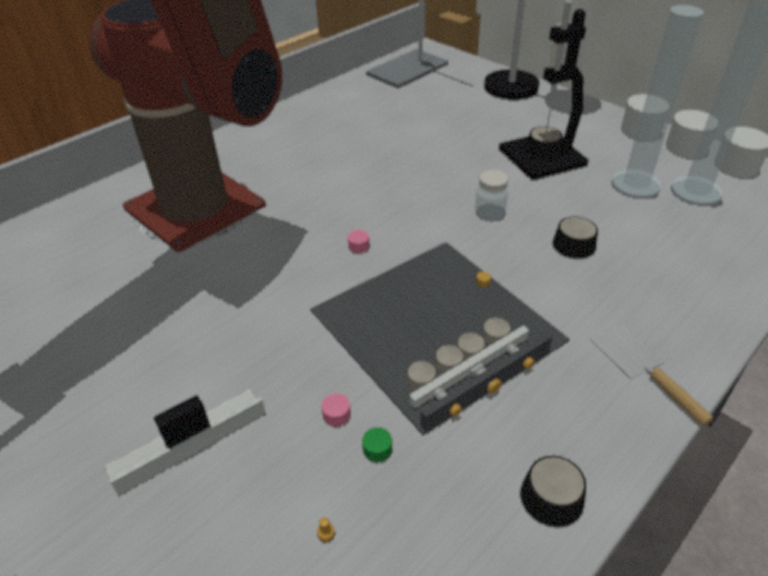

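```bash
python3 -c "
from plant import *
job_done();print(observe()['time_s'])"
```

```text
the job is handed in; nothing more can be done
the job is handed in; nothing more can be done
```

I finished the job and handed it in at about 39 s on the robot's clock, against the 69 s limit. The four discs stand in one row against the bar, and the straightedge stands upright on its foot on the bare bench to the right of the plate.

- **Pushing:** I gripped the straightedge by its grip, turned it about 180°, and set it parallel to the bar (yaw −10.0°). It pushed all four discs together into one row.
- **Pressing:** The bar gave evenly by about 2.4 mm. It did not move further between 8.5 N and 13 N, so it was hard on its stop. I held about 13 N for about 1.4 s, with mean readings of 12.6–13.3 N and a highest reading of 14.2 N.
- **Final check:** After the draw-back and again at the end, the pictures show all four discs touching the bar. The weight, moulds, plunger, jar and look-alikes look undisturbed.

**Doubtful readings:**
- The first slow push stopped early on its 9.3 N limit near the first contact with the bar. Readings straight after showed only 1–2 N along the push and about 5.5 N vertical. I could not see the peak of that event. I went on in 0.5 mm steps.
- While pressing, there was about 4 N of upward force on the tool. It probably came from the blade rubbing the discs, since the depth image showed the blade still about 0.7 mm above the plate.

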